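# Seat the drilled platen on the clutch jig

## Robot

A 6-joint arm with a two-finger parallel gripper is mounted at the origin on a cart in front of the work surface, level with it; the furniture and walls round the work are solid. World frame = base frame: x ahead of the robot, y to its left, z up, the work surface at z = 0. Lengths are in m, angles in rad, forces in N, time in s.
With the tool pointing down it reaches from about 0.25 to 0.725 m from the base axis. Payload 4 kg.
Tool frame: the origin (TCP) lies on the centre line of the jaws, within the pads' length; the fingertips stand 11 mm ahead of it and the grasp point (between the pads) lies 8 mm behind it (bot.nose_length is the distance from the TCP to the fingertips, in m); z points along the fingers, y is the direction in which the jaws open and shut (so a half turn about z gives the same grasp; the last joint's range is limited). The gripper opens to 85 mm and grips with 20 to 120 N. Pads are 22 mm wide; open, the fingers measure 114 mm over their backs; the gripper's body (76 mm by 85 mm) begins 54 mm behind the grasp point. The pads swing forward as they close: fully open they stand 13 mm farther back than shut.
Start: joints at [-1.187, 0.241, 0.005, 1.335, 0, 1.571], TCP at [0.187, -0.464, 0.242] pointing down, gripper open.
Joint ranges: [-2.72, 2.72], [-1.05, 1.87], [-1.09, 1.28], [-1.99, 2.15], [-1.42, 1.44], [-3.14, 3.14]. Speed limits (rad/s): [2.79, 2.79, 3.14, 3.14, 3.14, 3.14].

## Interface

Orientations are given as a unit quaternion [x, y, z, w].
In Python, from workcell import bot gives the robot as it stands.
- The arm moves only by the tool play_rows, never from a script. Its argument "plan" is one flat list of numbers, 6 for each row, row after row: the shift along the tool's x, y, z in mm, then the turn, a rotation vector about the tool's x, y, z in rad. A call has 1 to 20 rows; each row shifts and turns the commanded pose from where the row before left it, along the tool's axes as they then stand; what a row does not reach is not made up. A row lasts 1/8 s, in which the tool goes at most 62.5 mm and 10.7 degrees, less where a joint would pass 70% of its speed; a pose out of reach is approached as far as the arm can. A call with a gripper value outside its range is refused whole. "hand" is the opening in per cent of the stroke, from 0 (shut) to 100 (fully open), set as the call begins (left out, the last holds). The fingers move at their own pace and stop on an object; the grip force is fixed at half the most. Time passes only in rows, so rows that do not move let the fingers close. It gives the time, the measured TCP pose, the force and the opening at its end, in the units of the state.
- bot.get_obs(): the state, without advancing time (a new reading comes with each control period).
- bot.camera(name): name is "scene" or "top" or "wrist"; returns a dict with "frame" (400x640x3 uint8, blue, green, red), "range_z" (400x640 float32, m along the optical axis (not along the pixel's ray), 0 where there is no reading), "K" (3x3 intrinsics, pixels), "dist" ([k1, k2, p1, p2, k3] as OpenCV has them; the pictures are not rectified), "cam_to_world" (4x4, takes a point from camera to world coordinates). Camera axes: x right, y down, z forward; pixel columns grow to the right and rows downward; lengths in m; the calibration is good to about 2 mm. A picture is of the moment at which its call begins.
- bot.job_done(): hands the job in, once; it reports no verdict.
Trained networks look in the newest picture that a camera, given by its name, has taken for a name from the list of things; names that differ only in an ending like _2 or _b are one class to them, and where a whole thing is asked for, a point or a joint stands for the part that bears it (a point fixed in the world has none). Each returns a list of dicts, best first, with "p" (0 to 1); they miss things now and then, are a little off and sometimes report something else, mostly with a low value. They report only what shows in the picture. A call takes as long as a camera call.
- bot.outline_of(query, camera): "mask" (400x640 bool, what is visible of it) and "point" ([row, column] in pixels, amid what is visible of it).
The state is a dict: "clock": time; "joint_pos": joint angles; "joint_vel": joint speeds; "tau": joint torques, N m; "eef_pos": TCP position; "tool_rot": TCP orientation; "ft_force": force on the tool from outside, world axes, zero at the start; "ft_torque": the same for the moment, N m; "grip_width": finger opening in m.
Only numpy, scipy, OpenCV 4.12 (cv2) and the standard library are available. Lean on these libraries where they do the work, as an engineer would, in place of code of your own. Each camera call takes 0.05 s, during which the arm holds its last target.

## Task

Take the square drilled platen and lower it squarely and gently over the tall post of the round clutch jig, without letting it fall down the post. Turn it about the post until its four holes find the four dowels and it drops over them, then press it evenly down past the stiff brass collar until it sits fully home, flat on the jig, and let go. Leave the grease tin, the bearing and the coil spring where they are.

Things in the scene. Friction and masses are not known exactly. Their poses are not given: they have to be found in the camera images.
- platen: Loose square aluminium plate 150 x 150 x 12 mm, ~0.6 kg, with a steel hub of 44 mm diameter rising from its centre to 80 mm above the underside; a 22.4 mm bore runs through both. Four through holes of 14 mm on a 51 mm radius, along the plate's diagonals. Origin: centre of the underside; z up along the bore. Starts flat on the bench, hub up, peg towards the robot within 57 degrees.
- hub_top (a point): centre of the top of the platen's hub, 80 mm above the underside, on the bore axis; the hub's rim round the bore is 10.8 mm wide
- peg (a point): point on the axis of the platen's upright red-topped turning peg, 34 mm above the platen's underside; the peg is 16 mm in diameter (14 below the red), stands on the plate 64 mm from the bore axis towards the plate's own -x side, and its top is 50 mm above the underside
- stand: Fixed round steel jig, base 184 mm in diameter and 15 mm thick, with an upright post of 20 mm diameter in its centre. Origin: centre of the underside, on the bench, on the post axis; z up. Its attitude does not tell where the dowels are.
- seat (a point): centre, on the post axis 20 mm above the bench, of the dark ring (128 mm diameter) on which the platen must sit. 4 steel dowels, 10 mm diameter, 90 degrees apart on a 51 mm radius, rise to 36 mm above the bench. Their angle differs each time and is not told: look, or turn the platen as it rests on their tops until it drops and they stop its turning. Holes leave 2 mm play a side.
- collar_top (a point): fixed point on the post axis, 31 mm above the bench: where the top of the brass collar (40 mm diameter) on the post starts. The platen, dropping over the dowels, lands on the collar, which then slides on down to the seat only against about 16 N of friction (the platen's weight helps) and stays where pushed. Pressing far off centre tilts the platen and jams it.
- post_top (a point): tip of the post, 150 mm above the bench, on its axis; coned over the last 6 mm
- grease_tin: bystander: blue tin, 53 mm diameter, 38 mm tall, origin under its centre; leave alone
- bearing_a: bystander: grey release bearing, 48 mm diameter, 18 mm tall, origin under its centre; leave alone
- spring_a: bystander: upright dark coil spring, 39 mm diameter, 68 mm tall, origin under its centre; leave alone

How it is judged:
By the outcome, as a careful person would: the job done as asked, in the order asked, and still so for the second after the job is handed in, with the robot touching nothing.
It also fails if it takes over 72 s, if anything falls off the work surface, if the arm or the gripper's body presses on something with over 40 N, if the wrist force passes 120 N, or if a joint passes its speed limit or range.

## Working session

There is one attempt and no reset: what is moved stays moved. The work goes in short steps, Python scripts to look and compute and a tool call to move; the robot and the scene stay as the last step left them, time stands still between calls to the robot, and variables do not carry over. Pictures are saved under pics/ and viewed, and the job is handed in when it is done.

Besides the shell and the picture viewer there is one more tool, called after "Request:" by a JSON object that holds its "op" and its "data", one argument or row to a line. play_rows: Moves the arm, as the interface text tells. Its arguments: {"type":"object","properties":{"plan":{"type":"array","items":{"type":"number"}},"hand":{"type":"number"}},"required":["plan"]}

```bash
mkdir -p pics; ls; cat > h.py <<'E'
import numpy as np, cv2
from workcell import bot
from scipy.spatial.transform import Rotation as R
def save(c,n): cv2.imwrite('pics/'+n,c['frame'])
def pts(c,mask=None):
    z=c['range_z']; m=(z>0)
    if mask is not None: m&=mask
    v,u=np.nonzero(m)
    p=cv2.undistortPoints(np.stack([u,v],1).astype(np.float64)[:,None],c['K'],np.array(c['dist']))[:,0]
    d=z[v,u]; P=np.c_[p*d[:,None],d]; T=c['cam_to_world']
    return P@T[:3,:3].T+T[:3,3],v,u
def proj(c,P):
    T=np.linalg.inv(c['cam_to_world']); 
    return cv2.projectPoints(np.atleast_2d(P).astype(float),cv2.Rodrigues(T[:3,:3])[0],T[:3,3],c['K'],np.array(c['dist']))[0][:,0]
E
python3 - <<'E'
from h import *
for n in ['scene','top']:
    c=bot.camera(n); save(c,n+'0.png')
    for q in ['platen','hub_top','peg','stand','post_top','grease_tin','bearing_a','spring_a']:
        r=bot.outline_of(q,n)
        for d in r[:2]:
            P,v,u=pts(c,d['mask'])
            print(n,q,round(d['p'],2),d['point'],d['mask'].sum(),np.median(P,0).round(3),P[:,2].max().round(3) if len(P) else '')
o=bot.get_obs(); print({k:np.round(v,3) for k,v in o.items()}); print(bot.nose_length)
E
```

```text
pics
scene platen 0.91 [220.5, 387.5] 2256 [ 0.502 -0.089  0.01 ] 0.079
scene hub_top 0.77 [223.0, 388.7] 2245 [ 0.502 -0.09   0.01 ] 0.079
scene hub_top 0.64 [306.8, 306.1] 4679 [0.492 0.265 0.014] 0.149
scene peg 0.79 [221.1, 387.3] 2256 [ 0.503 -0.089  0.01 ] 0.079
scene peg 0.22 [195.4, 315.0] 207 [ 0.737 -0.113  0.01 ] 0.017
scene stand 0.58 [309.2, 303.8] 4692 [0.492 0.265 0.014] 0.149
scene post_top 0.59 [307.2, 307.3] 4534 [0.492 0.265 0.014] 0.149
scene grease_tin 0.96 [219.6, 288.2] 432 [0.709 0.035 0.026] 0.036
scene grease_tin 0.59 [311.1, 306.9] 4535 [0.493 0.265 0.014] 0.149
scene bearing_a 0.46 [196.8, 315.1] 192 [ 0.738 -0.114  0.011] 0.017
scene spring_a 0.87 [235.8, 262.0] 478 [0.704 0.139 0.015] 0.067
top platen 0.62 [237.0, 362.0] 3514 [ 0.512 -0.108  0.013] 0.085
top platen 0.62 [155.7, 310.1] 378 [0.717 0.019 0.038] 0.043
top hub_top 0.7 [234.4, 361.8] 3436 [ 0.512 -0.108  0.013] 0.085
top peg 0.92 [239.9, 359.5] 3432 [ 0.512 -0.108  0.013] 0.085
top stand 0.75 [242.1, 219.3] 2472 [0.502 0.24  0.016] 0.155
top post_top 0.59 [244.3, 219.5] 2498 [0.502 0.24  0.016] 0.155
top grease_tin 0.83 [156.8, 307.7] 360 [0.717 0.019 0.038] 0.043
top grease_tin 0.54 [245.0, 222.4] 2390 [0.501 0.24  0.016] 0.155
top bearing_a 0.49 [146.3, 368.6] 281 [ 0.746 -0.127  0.016] 0.023
top spring_a 0.83 [166.6, 266.3] 286 [0.703 0.139 0.039] 0.072
top spring_a 0.36 [156.1, 307.9] 384 [0.717 0.019 0.038] 0.043
{'clock': np.float64(0.9), 'joint_pos': array([-1.187,  0.241,  0.005,  1.335, -0.   ,  1.571]), 'joint_vel': array([-0.001,  0.001, -0.001,  0.   ,  0.001,  0.   ]), 'tau': array([ 1.0000e-03, -3.7219e+01,  2.5269e+01,  1.0000e-03,  0.0000e+00,
       -0.0000e+00]), 'eef_pos': array([ 0.187, -0.464,  0.242]), 'tool_rot': array([ 0.982,  0.191, -0.   ,  0.   ]), 'ft_force': array([-0.283,  0.104, -0.337]), 'ft_torque': array([-0.041, -0.007,  0.053]), 'grip_width': np.float64(0.085)}
0.011
```

```bash
python3 - <<'E'
import cv2
a=cv2.imread('pics/top0.png'); cv2.imwrite('pics/top0c.png',cv2.resize(a[130:330,150:430],None,fx=2.8,fy=2.8,interpolation=cv2.INTER_CUBIC))
a=cv2.imread('pics/scene0.png'); cv2.imwrite('pics/scene0c.png',cv2.resize(a[170:380,210:470],None,fx=2.8,fy=2.8,interpolation=cv2.INTER_CUBIC))
E
```

```text
(no output)
```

View pics/top0c.png

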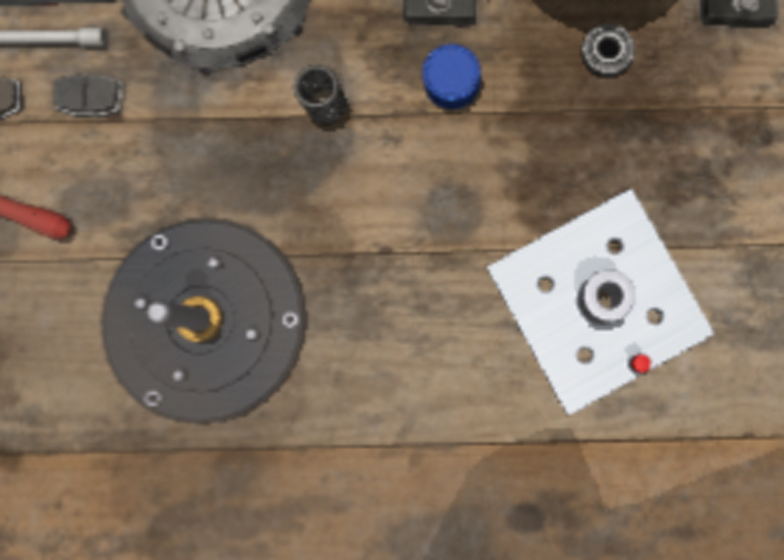

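View pics/scene0c.png

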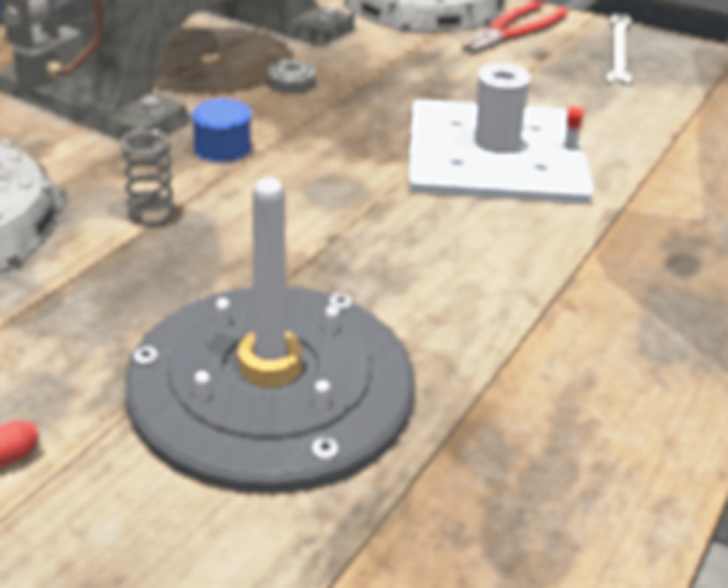

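View pics/scene0.png

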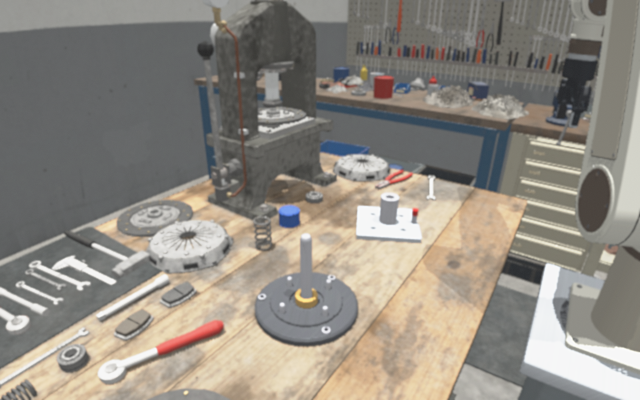

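```bash
cat >> h.py <<'E'
def onplane(c,uv,h):
    p=cv2.undistortPoints(np.array(uv,float).reshape(-1,1,2),c['K'],np.array(c['dist']))[:,0]
    T=c['cam_to_world']; d=np.c_[p,np.ones(len(p))]@T[:3,:3].T; o=T[:3,3]
    return o+d*((h-o[2])/d[:,2])[:,None]
def blob(g,u,v,r,sign):
    u0,v0=int(round(u)),int(round(v)); w=g[v0-r:v0+r+1,u0-r:u0+r+1].astype(float)*sign
    w=w-np.median(w); w=np.clip(w-0.35*w.max(),0,None); yy,xx=np.mgrid[-r:r+1,-r:r+1]
    return u0+(w*xx).sum()/w.sum(), v0+(w*yy).sum()/w.sum()
E
python3 - <<'E'
from h import *
T=np.array
for n,off,holes,dow in [('top',(150,130),[(615,245),(545,284),(655,316),(585,354)],[(213,263),(140,303),(251,334),(178,376)]),
  ('scene',(210,170),[(456,124),(534,128),(457,162),(541,167)],[(222,303),(333,311),(202,377),(322,386)])]:
    c=bot.camera(n); g=cv2.cvtColor(c['frame'],cv2.COLOR_BGR2GRAY)
    for nm,L,h,s,r0 in [('holes',holes,.012,-1,4),('dow',dow,.036,1,3)]:
        uv=[blob(g,a/2.8+off[0],b/2.8+off[1],r0,s) for a,b in L]
        P=onplane(c,uv,h)[:,:2]; ctr=P.mean(0); d=P-ctr
        print(n,nm,np.round(uv,1).tolist(),P.round(4).tolist(),'ctr',ctr.round(4),'rad',np.hypot(*d.T).round(4),'ang',np.degrees(np.arctan2(d[:,1],d[:,0])).round(1))
    print('campos',c['cam_to_world'][:3,3])
    # peg red
    f=c['frame'].astype(int); m=(f[...,2]>150)&(f[...,1]<80)&(f[...,0]<80)
    v,u=np.nonzero(m); k=(u>330)&(u<430)&(v<280)&(v>190); print('peg',u[k].mean(),v[k].mean(),onplane(c,[(u[k].mean(),v[k].mean())],.048))
    P,v,u=pts(c)
    for nm,x,y,lo in [('post',.5,.25,.1),('hub',.51,-.1,.06)]:
        k=(abs(P[:,0]-x)<.06)&(abs(P[:,1]-y)<.06)&(P[:,2]>lo)&(P[:,2]<.2)
        print(nm,k.sum(),P[k].mean(0).round(4),P[k].min(0).round(3),P[k].max(0).round(3))
E
```

```text
top holes [[369.3, 217.2], [344.6, 230.7], [384.0, 242.3], [358.8, 256.4]] [[0.5633, -0.126], [0.5304, -0.062], [0.4989, -0.1603], [0.4652, -0.0955]] ctr [ 0.5144 -0.1109] rad [0.0511 0.0515 0.0517 0.0516] ang [ -17.1   71.9 -107.5  162.6]
top dow [[225.6, 223.4], [200.4, 238.5], [239.1, 248.9], [212.9, 263.6]] [[0.5532, 0.2329], [0.5172, 0.2944], [0.4897, 0.199], [0.4554, 0.2624]] ctr [0.5039 0.2472] rad [0.0513 0.0491 0.0502 0.0508] ang [ -16.2   74.2 -106.4  162.6]
campos [0.4574582  0.00448374 0.96909104]
peg 378.67857142857144 259.5 [[ 0.45647962 -0.1393322   0.048     ]]
post 115 [0.5034 0.2442 0.138 ] [0.494 0.237 0.1  ] [0.513 0.257 0.155]
hub 230 [ 0.5133 -0.1091  0.0792] [ 0.493 -0.131  0.06 ] [ 0.535 -0.088  0.084]
scene holes [[372.4, 213.6], [399.8, 216.4], [372.7, 227.5], [402.8, 229.3]] [[0.5594, -0.1197], [0.495, -0.1461], [0.5262, -0.0562], [0.4629, -0.0894]] ctr [ 0.5109 -0.1029] rad [0.0513 0.0461 0.0491 0.0498] ang [ -19.2 -110.1   71.8  164.3]
scene dow [[289.0, 277.8], [328.8, 279.7], [281.6, 304.0], [324.6, 307.2]] [[0.5502, 0.2362], [0.4874, 0.1994], [0.5164, 0.2993], [0.4532, 0.2651]] ctr [0.5018 0.25  ] rad [0.0503 0.0526 0.0514 0.0509] ang [ -15.9 -105.9   73.5  162.8]
campos [0.1911732  0.67589408 0.46807875]
peg 415.125 210.875 [[ 0.45180669 -0.12914458  0.048     ]]
post 337 [0.4987 0.2547 0.1272] [0.492 0.243 0.1  ] [0.51  0.261 0.149]
hub 225 [ 0.5083 -0.1005  0.0723] [ 0.489 -0.127  0.06 ] [ 0.532 -0.084  0.079]
```

```bash
cat >> h.py <<'E'
def rel(target,yawdeg=None):
    """shift in tool axes (mm) to reach world TCP target, keep pointing down; turn about tool z for new yaw of tool x"""
    o=bot.get_obs(); M=R.from_quat(o['tool_rot']).as_matrix()
    s=M.T@(np.array(target)-o['eef_pos'])*1000
    yaw=np.degrees(np.arctan2(M[1,0],M[0,0])); tilt=np.degrees(np.arccos(-M[2,2]))
    print('clock',round(float(o['clock']),2),'tcp',o['eef_pos'].round(4),'yaw',round(yaw,2),'tilt',round(tilt,2),'F',o['ft_force'].round(1),'M',o['ft_torque'].round(2),'w',round(float(o['grip_width']),4))
    print('shift',s.round(1), 'turn', None if yawdeg is None else round(-np.radians(yawdeg-yaw),4))
    return s
E
python3 - <<'E'
from h import *
rel([.5125,-.107,.242],27)
print(bot.get_obs()['joint_pos'])
E
```

```text
clock 1.0 tcp [ 0.1872 -0.4636  0.2423] yaw 21.99 tilt 0.0 F [-0.4  0.8 -0.6] M [-0.   -0.01  0.06] w 0.0852
shift [ 4.352e+02 -2.089e+02  3.000e-01] turn -0.0875
[-1.18702929e+00  2.40548993e-01  4.99256775e-03  1.33519863e+00
  1.30480942e-05  1.57080616e+00]
```

Request:
{"op": "play_rows", "data": {
  "plan": [39.5,-19,0,0,0,0,39.5,-19,0,0,0,0,39.5,-19,0,0,0,0,39.5,-19,0,0,0,0,39.5,-19,0,0,0,0,39.5,-19,0,0,0,0,39.5,-19,0,0,0,0,39.5,-19,0,0,0,0,39.5,-19,0,0,0,0,39.5,-19,0,0,0,0,40,-19,0,0,0,0,0,0,0,0,0,-0.0875,0,0,0,0,0,0],
  "hand": 100
}}

```text
clock: 2.62
eef_pos: [0.5125, -0.1064, 0.2421]
tool_rot: [0.972, 0.234, -0.0, -0.0]
ft_force: [-0.1, -0.1, -0.0]
grip_width: 0.0853
```

```bash
python3 - <<'E'
from h import *
c=bot.camera('wrist'); save(c,'w1.png'); rel([.5125,-.107,.242],27)
print(c['cam_to_world'].round(3))
P,v,u=pts(c); k=P[:,2]>.06; 
k&=P[:,2]<.1
if k.sum(): print(k.sum(),P[k].mean(0),P[k].min(0),P[k].max(0))
np.savez('w1.npz',**c)
E
```

```text
clock 2.67 tcp [ 0.5122 -0.1068  0.2421] yaw 26.94 tilt 0.03 F [ 0.1  0.7 -0.1] M [-0.01 -0.01 -0.06] w 0.0856
shift [0.2 0.3 0.1] turn -0.0011
[[ 0.454 -0.848 -0.273  0.583]
 [-0.891 -0.432 -0.139 -0.071]
 [ 0.     0.307 -0.952  0.373]
 [ 0.     0.     0.     1.   ]]
1241 [ 0.51501203 -0.08817742  0.07663402] [ 0.49272146 -0.13171595  0.06001186] [0.53611176 0.24256737 0.08273017]
```

View pics/w1.png

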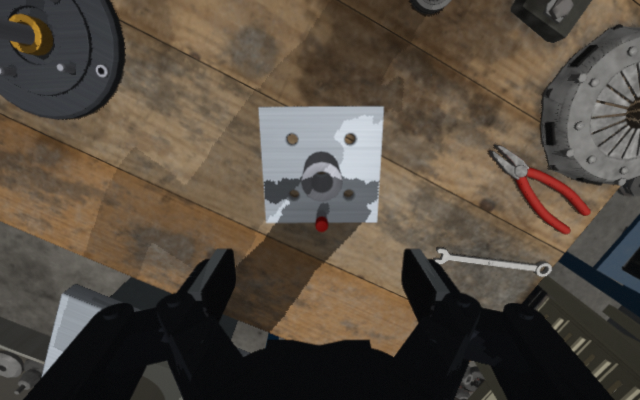

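```bash
python3 - <<'E'
from h import *
c=dict(np.load('w1.npz')); g=cv2.cvtColor(c['frame'],cv2.COLOR_BGR2GRAY)
cv2.imwrite('pics/w1c.png',cv2.resize(c['frame'][90:240,240:400],None,fx=4,fy=4,interpolation=cv2.INTER_CUBIC))
P,v,u=pts(c); k=(P[:,2]>.07)&(P[:,2]<.09)&(P[:,1]<0); Q=P[k]
print(Q[:,2].mean(), (Q[:,:2].min(0)+Q[:,:2].max(0))/2)
m=np.zeros(g.shape,np.uint8); m[v[k],u[k]]=255
cn=max(cv2.findContours(m,cv2.RETR_EXTERNAL,cv2.CHAIN_APPROX_NONE)[0],key=len)
e=cv2.fitEllipse(cn); print('hub ellipse',e, onplane(c,[e[0]],.08), onplane(c,[e[0]],Q[:,2].mean()))
k=(P[:,2]<.02)&(P[:,2]>.008)&(abs(P[:,0]-.51)<.05)&(abs(P[:,1]+.1)<.05); print('plate z',np.median(P[k,2]))
# post pts & ground
k=(abs(P[:,0]-.4)<.05)&(abs(P[:,1]+.1)<.1)&(P[:,2]<.005);print('bench z',np.median(P[k,2]))
E
```

```text
0.0789460662857844 [ 0.51441661 -0.11005294]
hub ellipse ((321.746337890625, 179.9106903076172), (40.33851623535156, 40.388729095458984), 132.04067993164062) [[ 0.51565606 -0.10945864  0.08      ]] [[ 0.51541253 -0.10959785  0.07894607]]
plate z 0.011659416125105848
bench z -0.0011992213968044507
```

View pics/w1c.png

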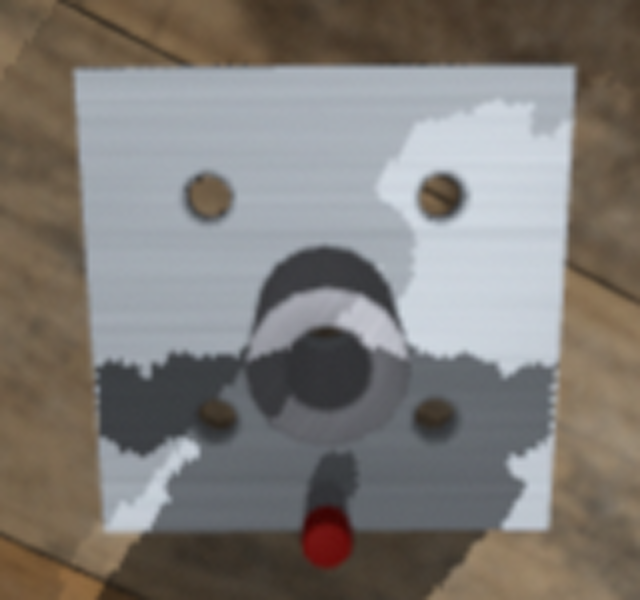

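```bash
python3 - <<'E'
from h import *
c=dict(np.load('w1.npz')); print(onplane(c,[(322.2,181.5)],.08))
rel([.5142,-.1104,.064],27.4)
E
```

```text
[[ 0.51434286 -0.11066717  0.08      ]]
clock 2.67 tcp [ 0.5122 -0.1068  0.2421] yaw 26.94 tilt 0.03 F [ 0.1  0.7 -0.1] M [-0.01 -0.01 -0.06] w 0.0856
shift [  0.2   4.1 178.1] turn -0.0081
```

Request:
{"op": "play_rows", "data": {
  "plan": [0.2,4.2,10,0,0,-0.008,0,0,30,0,0,0,0,0,30,0,0,0,0,0,30,0,0,0,0,0,30,0,0,0,0,0,20,0,0,0,0,0,18,0,0,0,0,0,10,0,0,0,0,0,0,0,0,0]
}}

```text
clock: 3.8
eef_pos: [0.5136, -0.1109, 0.0635]
tool_rot: [0.972, 0.237, -0.001, -0.0]
ft_force: [-0.2, 0.1, -0.1]
grip_width: 0.0853
```

Request:
{"op": "play_rows", "data": {
  "plan": [0,0,0,0,0,0,0,0,0,0,0,0,0,0,0,0,0,0,0,0,0,0,0,0,0,0,0,0,0,0,0,0,0,0,0,0,0,0,0,0,0,0,0,0,0,0,0,0],
  "hand": 0
}}

```text
clock: 4.8
eef_pos: [0.5147, -0.11, 0.0656]
tool_rot: [0.971, 0.238, 0.001, -0.0]
ft_force: [-3.0, 1.5, 5.1]
grip_width: 0.0424
```

```bash
python3 - <<'E'
from h import *
c=bot.camera('wrist'); save(c,'w2.png'); rel([.5142,-.1104,.064],27.4)
E
```

```text
clock 4.85 tcp [ 0.5147 -0.11    0.0656] yaw 27.49 tilt 0.09 F [-2.1  2.1  4.7] M [ 0.51  0.43 -0.04] w 0.0426
shift [-0.6  0.1  1.6] turn 0.0015
```

View pics/w2.png

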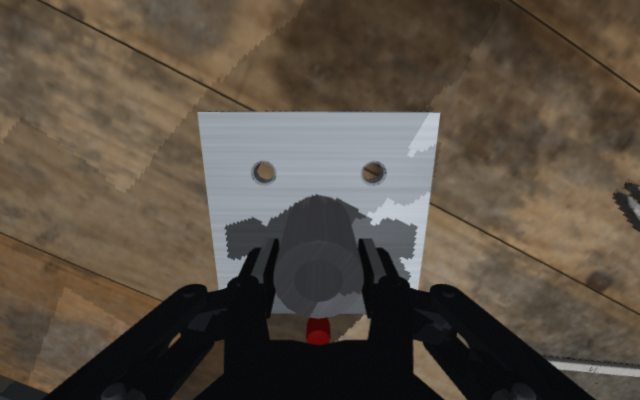

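Request:
{"op": "play_rows", "data": {
  "plan": [0,0,-6,0,0,0,0,0,-15,0,0,0,0,0,-25,0,0,0,0,0,-30,0,0,0,0,0,-30,0,0,0,0,0,-30,0,0,0,0,0,-30,0,0,0,0,0,-20,0,0,0,0,0,0,0,0,0]
}}

```text
clock: 5.98
eef_pos: [0.5153, -0.1109, 0.2523]
tool_rot: [0.971, 0.237, 0.002, 0.001]
ft_force: [1.2, 0.5, -7.4]
grip_width: 0.0424
```

Request:
{"op": "play_rows", "data": {
  "plan": [1,-10,0,0,0,0,2,-20,0,0,0,0,3,-27,0,0,0,0,3,-27,0,0,0,0,3,-27,0,0,0,0,3,-27,0,0,0,0,3,-27,0,0,0,0,3,-27,0,0,0,0,3,-27,0,0,0,0,3,-27,0,0,0,0,3,-27,0,0,0,0,3,-25,0,0,0,0,2,-15,0,0,0,0,1,-10,0,0,0,0,0,0,0,0,0,0,0,0,0,0,0,0]
}}

```text
clock: 7.98
eef_pos: [0.3975, 0.1921, 0.2502]
tool_rot: [0.972, 0.237, -0.0, 0.0]
ft_force: [1.2, 0.3, -7.2]
grip_width: 0.0426
```

```bash
python3 - <<'E'
from h import *
c=bot.camera('wrist'); save(c,'w3.png'); np.savez('w3.npz',**c); rel([.503,.248,.25],27.4)
o=bot.get_obs(); print(o['joint_pos'].round(3))
E
```

```text
clock 8.03 tcp [0.3976 0.192  0.2503] yaw 27.4 tilt 0.02 F [ 0.2  0.1 -7.7] M [ 0.02 -0.04 -0.08] w 0.0425
shift [119.3  -1.2   0.2] turn 0.0001
[ 0.45   0.121 -0.121  1.328 -0.     3.113]
```

View pics/w3.png

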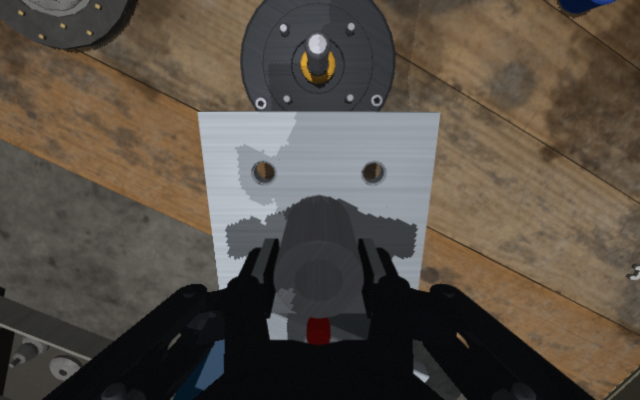

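Request:
{"op": "play_rows", "data": {
  "plan": [0,0,0,0,0,-0.08,0,0,0,0,0,-0.16,0,0,0,0,0,-0.16,0,0,0,0,0,-0.16,0,0,0,0,0,-0.16,0,0,0,0,0,-0.16,0,0,0,0,0,-0.16,0,0,0,0,0,-0.16,0,0,0,0,0,-0.1,0,0,0,0,0,-0.037,0,0,0,0,0,0]
}}

```text
clock: 9.4
eef_pos: [0.3975, 0.1922, 0.2503]
tool_rot: [0.616, 0.788, -0.0, 0.0]
ft_force: [0.5, -0.3, -6.9]
grip_width: 0.0425
```

```bash
python3 - <<'E'
from h import *
rel([.532,.132,.25],104)
print(bot.get_obs()['joint_pos'].round(3))
c=dict(np.load('w3.npz')); g=cv2.cvtColor(c['frame'],cv2.COLOR_BGR2GRAY)
uv=[blob(g,a,b,4,1) for a,b in [(284,28),(351,27),(287,99),(350,98)]]
P=onplane(c,uv,.036)[:,:2]; ctr=P.mean(0); d=P-ctr
print(np.round(uv,1).tolist(),'ctr',ctr,'rad',np.hypot(*d.T).round(4),'ang',np.degrees(np.arctan2(d[:,1],d[:,0])).round(1))
# platen holes top z = TCP-.0656+.012
z=.2503-.0656+.012
uv=[blob(g,a,b,9,-1) for a,b in [(264,172),(374,172)]]
P=onplane(c,uv,z)[:,:2]; d=P[0]-P[1]; print('hole pair',np.round(uv,1).tolist(),np.hypot(*d),np.degrees(np.arctan2(*d[::-1])),'mid',P.mean(0))
E
```

```text
clock 9.4 tcp [0.3975 0.1922 0.2503] yaw 103.97 tilt 0.01 F [ 0.5 -0.3 -6.9] M [0.08 0.   0.05] w 0.0425
shift [-90.9 115.9   0.3] turn -0.0006
[ 0.45   0.121 -0.121  1.328 -0.     1.778]
[[282.9, 27.3], [350.8, 26.1], [286.2, 98.3], [349.8, 97.3]] ctr [0.50375248 0.24738649] rad [0.051  0.051  0.0509 0.051 ] ang [  73.4  -16.7  163.3 -106.7]
hole pair [[268.7, 172.2], [370.0, 170.8]] 0.06610933961137112 118.17921793156432 mid [0.43005074 0.20756944]
```

Request:
{"op": "play_rows", "data": {
  "plan": [-5,6,0,0,0,0,-10,13,0,0,0,0,-16,20,0,0,0,0,-16,20,0,0,0,0,-16,20,0,0,0,0,-13,18,0,0,0,0,-10,13,0,0,0,0,-5,6,0,0,0,0,0,0,0,0,0,0,0,0,0,0,0,0]
}}

```text
clock: 10.65
eef_pos: [0.5314, 0.1328, 0.2503]
tool_rot: [0.615, 0.789, -0.0, -0.0]
ft_force: [0.2, 0.4, -7.8]
grip_width: 0.0425
```

```bash
python3 - <<'E'
from h import *
c=bot.camera('wrist'); save(c,'w4.png'); np.savez('w4.npz',**c); rel([.5037,.2475,.25],118.4)
cv2.imwrite('pics/w4a.png',cv2.resize(c['frame'][0:130,230:410],None,fx=4,fy=4,interpolation=cv2.INTER_CUBIC))
f=np.clip(c['frame'][190:350,220:420].astype(float)*2.2,0,255).astype(np.uint8)
cv2.imwrite('pics/w4b.png',cv2.resize(f,None,fx=3.5,fy=3.5,interpolation=cv2.INTER_CUBIC))
E
```

```text
clock 10.7 tcp [0.5314 0.1329 0.2504] yaw 104.11 tilt 0.03 F [ 0.4  0.3 -8.1] M [ 0.05 -0.04 -0.  ] w 0.0425
shift [117.9   1.1   0.4] turn -0.2495
```

View pics/w4a.png

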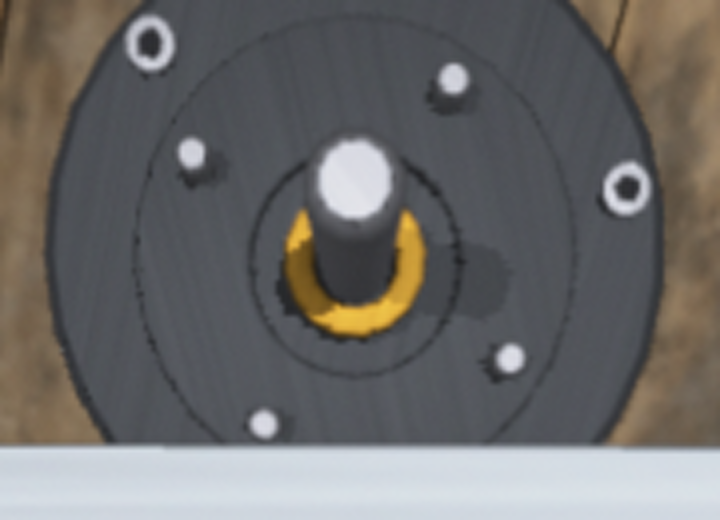

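View pics/w4b.png

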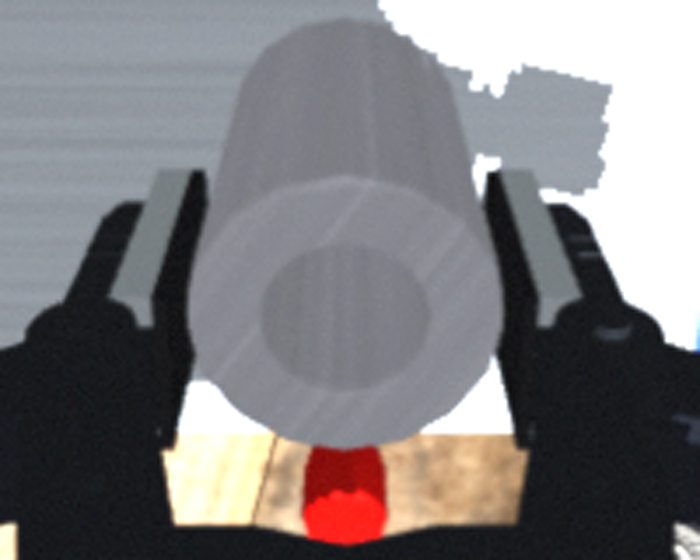

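```bash
python3 - <<'E'
from h import *
c=dict(np.load('w4.npz')); o=bot.get_obs(); M=R.from_quat(o['tool_rot']).as_matrix(); t=o['eef_pos']
def tool(P): return ((P-t)@M*1000)
for nm,L in [('bore',[(346.5,242),(346.5,391),(262,316),(431,316)]),('outer',[(345.5,178),(345.5,446),(188,305),(503,305)])]:
    P=onplane(c,[(a/3.5+220-.36,b/3.5+190-.36) for a,b in L],t[2]+.0144); Q=tool(P)
    print(nm,Q.round(1).tolist(),'vert mid',(Q[0]+Q[1])[:2]/2,'d',np.linalg.norm(Q[0]-Q[1]),np.linalg.norm(Q[2]-Q[3]), 'ymid',(Q[2]+Q[3])[1]/2)
for h in (.15,.147):
    P=onplane(c,[(a/4+230-.37,b/4-.37) for a,b in [(354.5,138),(354.5,219),(317,178),(392,178)]],h);Q=tool(P)
    print('post',h,Q[:,:2].round(1).tolist(),'mid',(Q[0]+Q[1])[:2]/2,'world',((P[0]+P[1])/2).round(4))
P=onplane(c,[(a/4+230-.37,b/4-.37) for a,b in [(192,153),(454,78),(510,358),(264,424)]],.036)[:,:2]; ctr=P.mean(0); d=P-ctr
print('dow',ctr,tool(np.r_[ctr,0.036]),np.hypot(*d.T).round(4),np.degrees(np.arctan2(d[:,1],d[:,0])).round(1))
E
```

```text
bore [[10.1, 1.0, -14.4], [-13.2, 1.0, -14.4], [-1.2, -10.3, -14.4], [-1.2, 12.4, -14.4]] vert mid [-1.56662693  1.04593249] d 23.258369017349075 22.616478435199138 ymid 1.046424708138109
outer [[19.3, 0.9, -14.4], [-22.5, 0.9, -14.4], [0.5, -20.1, -14.4], [0.5, 21.9, -14.4]] vert mid [-1.5851986   0.91200539] d 41.777751680332145 42.00467858138891 ymid 0.9143626386814425
post 0.15 [[124.6, 1.1], [111.3, 1.1], [118.1, -5.7], [118.1, 7.8]] mid [117.93214849   1.0624647 ] world [0.5036 0.2475 0.15  ]
post 0.147 [[125.2, 1.1], [111.7, 1.1], [118.6, -5.8], [118.6, 7.9]] mid [118.44436771   1.06586573] world [0.5035 0.248  0.147 ]
dow [0.50387087 0.24742453] [117.76608122   1.31316716 214.43213595] [0.0508 0.0511 0.0507 0.051 ] [ 163.3   73.3  -16.8 -106.5]
```

Request:
{"op": "play_rows", "data": {
  "plan": [6,0,0,0,0,0,13,0,0,0,0,0,20,0,0,0,0,0,20,0,0,0,0,0,20,0.1,0,0,0,0,18,0,0,0,0,0,13,0,0,0,0,0,6.5,0,0,0,0,0,3,0,0,0,0,0,0,0,0,0,0,0,0,0,10,0,0,0,0,0,15,0,0,0,0,0,8,0,0,0,0,0,4,0,0,0,0,0,3,0,0,0]
}}

```text
clock: 12.58
eef_pos: [0.5032, 0.2485, 0.2101]
tool_rot: [0.615, 0.788, -0.0, -0.0]
ft_force: [0.7, -1.1, -6.9]
grip_width: 0.0422
```

```bash
python3 - <<'E'
from h import *
c=bot.camera('scene'); save(c,'s5.png'); rel([.5037,.2475,.1026],118.4)
cv2.imwrite('pics/s5c.png',cv2.resize(c['frame'][180:350,210:410],None,fx=3.5,fy=3.5,interpolation=cv2.INTER_CUBIC))
E
```

```text
clock 12.62 tcp [0.5031 0.2485 0.2099] yaw 104.07 tilt 0.02 F [-0.6 -1.6 -8.4] M [0.02 0.04 0.05] w 0.0426
shift [ -1.1   0.4 107.3] turn -0.2502
```

View pics/s5c.png

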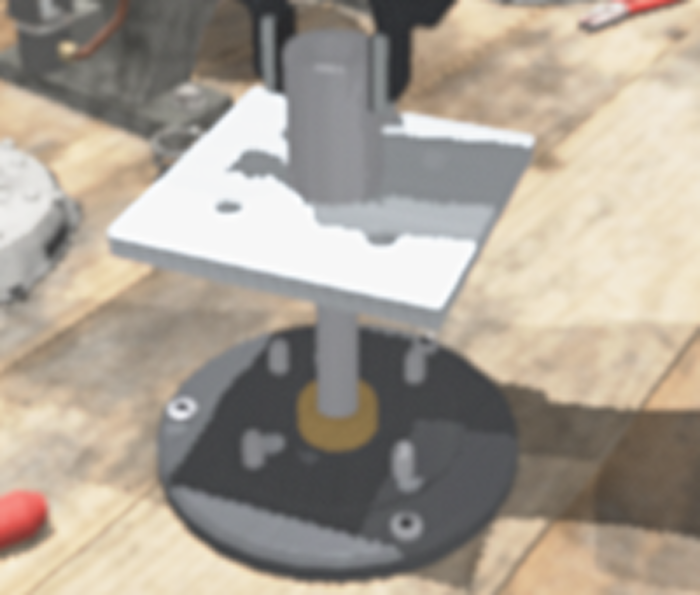

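Request:
{"op": "play_rows", "data": {
  "plan": [0,0,3,0,0,0,0,0,3,0,0,0,0,0,3,0,0,0,0,0,3,0,0,0,0,0,3,0,0,0,0,0,0,0,0,0]
}}

```text
clock: 13.38
eef_pos: [0.5029, 0.2484, 0.1949]
tool_rot: [0.615, 0.788, -0.0, -0.0]
ft_force: [-0.7, 0.3, -7.2]
grip_width: 0.0426
```

Request:
{"op": "play_rows", "data": {
  "plan": [0,0,6,0,0,0,0,0,8,0,0,0,0,0,8,0,0,0,0,0,8,0,0,0,0,0,8,0,0,0,0,0,8,0,0,0,0,0,8,0,0,0,0,0,8,0,0,0,0,0,8,0,0,0,0,0,7,0,0,0,0,0,5,0,0,0,0,0,0,0,0,0]
}}

```text
clock: 14.88
eef_pos: [0.5028, 0.2483, 0.1127]
tool_rot: [0.615, 0.788, -0.0, -0.0]
ft_force: [-2.1, 0.3, -8.6]
grip_width: 0.0424
```

Request:
{"op": "play_rows", "data": {
  "plan": [0,0,2,0,0,0,0,0,2,0,0,0,0,0,2,0,0,0,0,0,1,0,0,0,0,0,1,0,0,0,0,0,1,0,0,0,0,0,0,0,0,0]
}}

```text
clock: 15.75
eef_pos: [0.5031, 0.2485, 0.1042]
tool_rot: [0.615, 0.788, 0.0, -0.0]
ft_force: [-1.8, 1.9, -7.6]
grip_width: 0.0426
```

Request:
{"op": "play_rows", "data": {
  "plan": [0,0,1,0,0,0,0,0,1,0,0,0,0,0,0,0,0,0]
}}

```text
clock: 16.12
eef_pos: [0.5031, 0.2485, 0.1022]
tool_rot: [0.615, 0.788, -0.0, -0.0]
ft_force: [-0.6, 1.8, -7.9]
grip_width: 0.0425
```

Request:
{"op": "play_rows", "data": {
  "plan": [0,0,1,0,0,0,0,0,1,0,0,0,0,0,0,0,0,0]
}}

```text
clock: 16.5
eef_pos: [0.5032, 0.2487, 0.1016]
tool_rot: [0.615, 0.788, 0.001, 0.0]
ft_force: [-4.8, -0.0, 5.2]
grip_width: 0.0423
```

Request:
{"op": "play_rows", "data": {
  "plan": [0,0,0,0,0,-0.05,0,0,0,0,0,-0.05,0,0,0,0,0,-0.05,0,0,0,0,0,-0.04,0,0,0,0,0,0]
}}

```text
clock: 17.12
eef_pos: [0.503, 0.2489, 0.1004]
tool_rot: [0.538, 0.843, 0.0, -0.0]
ft_force: [-3.8, 2.9, -2.4]
grip_width: 0.0425
```

```bash
python3 - <<'E'
from h import *
rel([.5037,.2475,.1016],118.4)
E
```

```text
clock 17.12 tcp [0.503  0.2489 0.1004] yaw 114.95 tilt 0.05 F [-3.8  2.9 -2.4] M [0.54 0.9  0.05] w 0.0425
shift [-1.6  0.  -1.2] turn -0.0602
```

Request:
{"op": "play_rows", "data": {
  "plan": [0,0,0,0,0,-0.02,0,0,0,0,0,-0.02,0,0,0,0,0,-0.02,0,0,0,0,0,0]
}}

```text
clock: 17.62
eef_pos: [0.5026, 0.2484, 0.0996]
tool_rot: [0.512, 0.859, -0.001, -0.0]
ft_force: [-2.6, 3.0, -7.7]
grip_width: 0.0424
```

Request:
{"op": "play_rows", "data": {
  "plan": [0,0,1,0,0,0,0,0,1,0,0,0,0,0,0,0,0,0]
}}

```text
clock: 18.0
eef_pos: [0.5026, 0.2483, 0.0983]
tool_rot: [0.512, 0.859, -0.0, -0.0]
ft_force: [-4.2, 2.5, -4.6]
grip_width: 0.0425
```

```bash
python3 - <<'E'
from h import *
rel([.5037,.2475,.0966],118.4)
E
```

```text
clock 18.0 tcp [0.5026 0.2483 0.0983] yaw 118.39 tilt 0.05 F [-4.2  2.5 -4.6] M [0.61 0.94 0.  ] w 0.0425
shift [-1.2  0.6  1.7] turn -0.0002
```

Request:
{"op": "play_rows", "data": {
  "plan": [0.9,-0.6,0,0,0,0,0,0,1,0,0,0,0,0,0,0,0,0]
}}

```text
clock: 18.38
eef_pos: [0.5026, 0.2485, 0.0972]
tool_rot: [0.512, 0.859, -0.0, 0.001]
ft_force: [-0.4, 0.3, -7.7]
grip_width: 0.0425
```

Request:
{"op": "play_rows", "data": {
  "plan": [0,0,1,0,0,0,0,0,1,0,0,0,0,0,0,0,0,0]
}}

```text
clock: 18.75
eef_pos: [0.5027, 0.2488, 0.0966]
tool_rot: [0.512, 0.859, 0.0, 0.001]
ft_force: [-3.2, -2.6, 5.2]
grip_width: 0.0429
```

Request:
{"op": "play_rows", "data": {
  "plan": [0,0,1,0,0,0,0,0,1,0,0,0,0,0,0,0,0,0]
}}

```text
clock: 19.12
eef_pos: [0.5027, 0.2488, 0.095]
tool_rot: [0.512, 0.859, 0.001, 0.001]
ft_force: [-3.1, -2.6, 7.9]
grip_width: 0.0424
```

```bash
python3 - <<'E'
from h import *
rel([.5037,.2475,.0966],118.4)
E
```

```text
clock 19.12 tcp [0.5027 0.2488 0.095 ] yaw 118.37 tilt 0.12 F [-3.1 -2.6  7.9] M [-0.72  1.1   0.05] w 0.0424
shift [-1.6  0.3 -1.6] turn -0.0004
```

Request:
{"op": "play_rows", "data": {
  "plan": [0,-0.5,1,0,0,0,0,0,1,0,0,0,0,0,1,0,0,0,0,0,0,0,0,0]
}}

```text
clock: 19.62
eef_pos: [0.5026, 0.2488, 0.0921]
tool_rot: [0.512, 0.859, 0.001, 0.001]
ft_force: [-3.5, -2.1, 7.5]
grip_width: 0.0428
```

Request:
{"op": "play_rows", "data": {
  "plan": [0,0,-1,0,0,0,0,0,-0.7,0,0,0,0,0,0,0,0,0]
}}

```text
clock: 20.0
eef_pos: [0.5024, 0.2488, 0.0922]
tool_rot: [0.512, 0.859, 0.0, 0.001]
ft_force: [0.9, -1.4, 1.3]
grip_width: 0.0424
```

Request:
{"op": "play_rows", "data": {
  "plan": [0,0,0,0,0,0,0,0,0,0,0,0,0,0,0,0,0,0,0,0,0,0,0,0,0,0,0,0,0,0,0,0,0,0,0,0,0,0,0,0,0,0,0,0,0,0,0,0],
  "hand": 80
}}

```text
clock: 21.0
eef_pos: [0.5017, 0.2487, 0.092]
tool_rot: [0.512, 0.859, 0.0, -0.0]
ft_force: [0.1, -0.4, 0.3]
grip_width: 0.0686
```

```bash
python3 - <<'E'
from h import *
c=bot.camera('scene'); save(c,'s6.png'); rel([.5037,.2475,.135],118.4)
cv2.imwrite('pics/s6c.png',cv2.resize(c['frame'][180:350,210:410],None,fx=3.5,fy=3.5,interpolation=cv2.INTER_CUBIC))
E
```

```text
clock 21.05 tcp [0.5017 0.2487 0.092 ] yaw 118.39 tilt 0.0 F [-0.4 -0.6  0.7] M [ 0.06 -0.    0.04] w 0.068
shift [ -2.    1.2 -43. ] turn -0.0002
```

View pics/s6c.png

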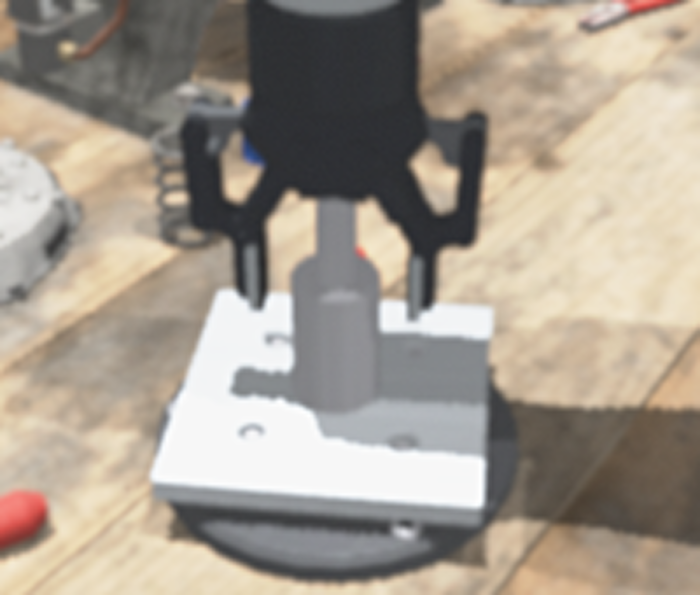

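Request:
{"op": "play_rows", "data": {
  "plan": [0,0.8,-5,0,0,0,0,0,-10,0,0,0,0,0,-14,0,0,0,0,0,-10,0,0,0,-1.3,0,-4,0,0,0,0,0,0,0,0,0]
}}

```text
clock: 21.8
eef_pos: [0.5032, 0.248, 0.1355]
tool_rot: [0.512, 0.859, 0.0, 0.0]
ft_force: [-1.2, 0.6, -0.1]
grip_width: 0.0684
```

Request:
{"op": "play_rows", "data": {
  "plan": [0,0,0,0,0,0,0,0,0,0,0,0,0,0,0,0,0,0,0,0,0,0,0,0,0,0,0,0,0,0,0,0,0,0,0,0,0,0,0,0,0,0,0,0,0,0,0,0],
  "hand": 33
}}

```text
clock: 22.8
eef_pos: [0.503, 0.248, 0.135]
tool_rot: [0.512, 0.859, 0.0, 0.0]
ft_force: [-0.9, 0.3, -0.5]
grip_width: 0.0282
```

```bash
python3 - <<'E'
from h import *
c=bot.camera('wrist'); save(c,'w7.png'); np.savez('w7.npz',**c); rel([.5037,.2475,.120],118.4)
f=np.clip(c['frame'].astype(float)*1.8,0,255).astype(np.uint8); cv2.imwrite('pics/w7c.png',f)
E
```

```text
clock 22.85 tcp [0.503 0.248 0.135] yaw 118.39 tilt 0.01 F [ 0.  -0.5  0. ] M [-0.01 -0.03  0.04] w 0.0281
shift [-0.7  0.3 15. ] turn -0.0002
```

View pics/w7c.png

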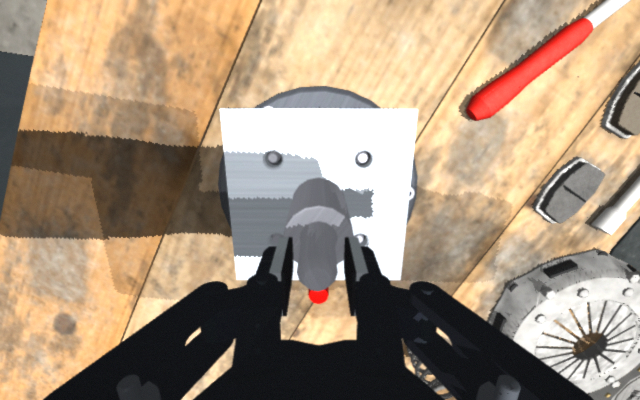

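Request:
{"op": "play_rows", "data": {
  "plan": [0,0,5,0,0,0,0,0,5,0,0,0,0,0,3,0,0,0,0,0,0,0,0,0]
}}

```text
clock: 23.35
eef_pos: [0.5027, 0.2478, 0.1215]
tool_rot: [0.512, 0.859, -0.0, -0.0]
ft_force: [0.0, -0.5, 0.5]
grip_width: 0.0281
```

Request:
{"op": "play_rows", "data": {
  "plan": [0,0,1,0,0,0,0,0,1,0,0,0,0,0,1,0,0,0,0,0,1,0,0,0,0,0,1,0,0,0,0,0,0,0,0,0]
}}

```text
clock: 24.1
eef_pos: [0.5031, 0.248, 0.1173]
tool_rot: [0.512, 0.859, 0.0, 0.0]
ft_force: [0.1, 0.1, 2.3]
grip_width: 0.0283
```

Request:
{"op": "play_rows", "data": {
  "plan": [0,0,1,0,0,0,0,0,1,0,0,0,0,0,1,0,0,0,0,0,0,0,0,0]
}}

```text
clock: 24.6
eef_pos: [0.5033, 0.2481, 0.1153]
tool_rot: [0.512, 0.859, 0.001, 0.0]
ft_force: [-2.1, -1.6, 8.4]
grip_width: 0.0277
```

Request:
{"op": "play_rows", "data": {
  "plan": [0,0,1,0,0,0,0,0,1,0,0,0,0,0,1,0,0,0,0,0,0,0,0,0]
}}

```text
clock: 25.1
eef_pos: [0.5032, 0.2481, 0.1124]
tool_rot: [0.512, 0.859, 0.001, 0.0]
ft_force: [-2.0, -1.5, 7.9]
grip_width: 0.028
```

```bash
python3 - <<'E'
from h import *
rel([.5037,.2475,.111],118.4)
E
```

```text
clock 25.1 tcp [0.5032 0.2481 0.1124] yaw 118.39 tilt 0.08 F [-2.  -1.5  7.9] M [-0.27  0.58 -0.02] w 0.028
shift [-0.8  0.1  1.4] turn -0.0002
```

Request:
{"op": "play_rows", "data": {
  "plan": [0,0,1,0,0,0,0,0,1,0,0,0,0,0,0,0,0,0]
}}

```text
clock: 25.48
eef_pos: [0.5032, 0.2481, 0.1108]
tool_rot: [0.512, 0.859, 0.001, 0.0]
ft_force: [-2.6, -0.6, 10.2]
grip_width: 0.0281
```

Request:
{"op": "play_rows", "data": {
  "plan": [0,0,1,0,0,0,0,0,0.5,0,0,0,0,0,0,0,0,0]
}}

```text
clock: 25.85
eef_pos: [0.5032, 0.2481, 0.1107]
tool_rot: [0.512, 0.859, 0.001, 0.001]
ft_force: [-5.8, -2.4, 17.4]
grip_width: 0.0284
```

Request:
{"op": "play_rows", "data": {
  "plan": [0,0,1,0,0,0,0,0,0,0,0,0,0,0,-1,0,0,0,0,0,-2,0,0,0,0,0,-3,0,0,0,0,0,-10,0,0,0,0,0,-20,0,0,0,0,0,-25,0,0,0,0,0,-25,0,0,0,0,0,-25,0,0,0,0,0,-20,0,0,0,0,0,0,0,0,0]
}}

```text
clock: 27.35
eef_pos: [0.5041, 0.2485, 0.2394]
tool_rot: [0.512, 0.859, 0.002, 0.001]
ft_force: [-0.3, 0.4, -0.1]
grip_width: 0.0284
```

```bash
python3 - <<'E'
from h import *
c=bot.camera('wrist'); save(c,'w8.png'); rel([.5037,.2475,.111],118.4)
P,v,u=pts(c); M=R.from_euler('z',118.4-90,degrees=True).as_matrix()
D=(P-[.5035,.2475,0])@M; r=np.hypot(D[:,0],D[:,1])
k=(abs(D[:,0])<.07)&(abs(D[:,1])<.07)&(r>.03)&(P[:,2]>.02)&(P[:,2]<.045)
A=np.c_[D[k,:2],np.ones(k.sum())]; s=np.linalg.lstsq(A,P[k,2],rcond=None)[0]; print('plate plane',s,k.sum())
k=(r>.013)&(r<.02)&(P[:,2]>.08)&(P[:,2]<.12); print('hub top',np.median(P[k,2]),k.sum())
c2=bot.camera('scene'); save(c2,'s8.png')
cv2.imwrite('pics/s8c.png',cv2.resize(c2['frame'][180:350,210:410],None,fx=3.5,fy=3.5,interpolation=cv2.INTER_CUBIC))
P,v,u=pts(c2); D=(P-[.5035,.2475,0])@M; r=np.hypot(D[:,0],D[:,1])
k=(abs(D[:,0])<.07)&(abs(D[:,1])<.07)&(r>.03)&(P[:,2]>.02)&(P[:,2]<.04)
A=np.c_[D[k,:2],np.ones(k.sum())]; s=np.linalg.lstsq(A,P[k,2],rcond=None)[0]; print('scene plate plane',s,k.sum())
E
```

```text
clock 27.4 tcp [0.5034 0.2482 0.238 ] yaw 118.39 tilt 0.09 F [ 0.   0.2 -0.3] M [-0.03 -0.01 -0.03] w 0.028
shift [ -0.7  -0.3 127. ] turn -0.0002
plate plane [0.00098874 0.00213487 0.03176908] 10839
hub top 0.09964197723591917 565
scene plate plane [-0.00149679 -0.00829495  0.0310471 ] 3231
```

View pics/s8c.png

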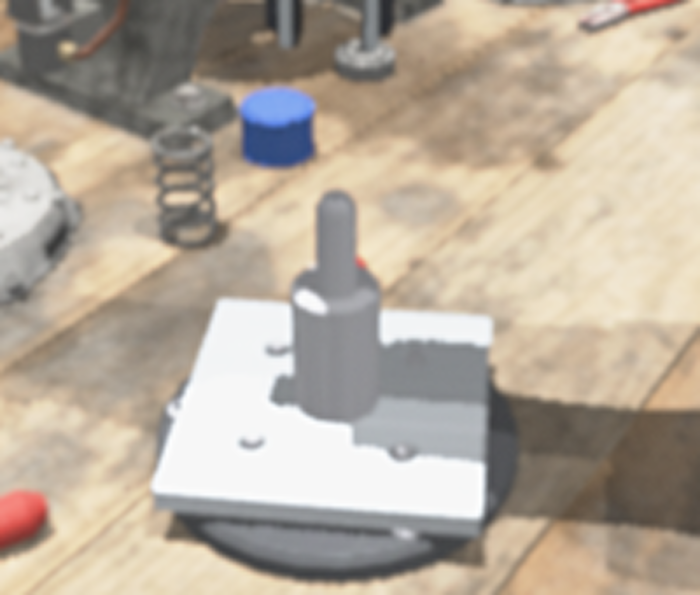

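View pics/w8.png

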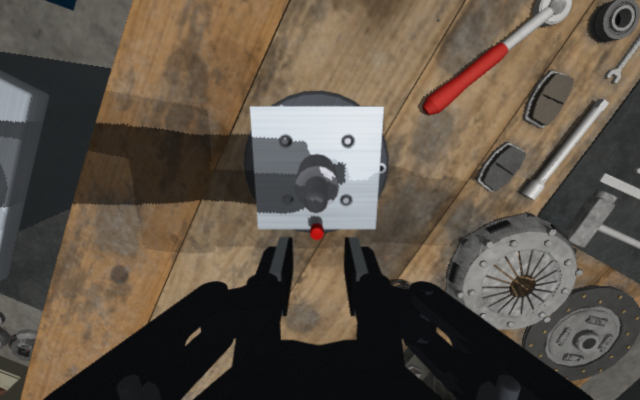

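```bash
python3 -c "
from workcell import bot
print(bot.job_done())"
```

```text
the job is handed in; nothing more can be done
None
```

The platen is fully home on the jig, and the job is handed in at about 27 s of the 72 s allowed.

**What I did:**
- I gripped the platen by its hub, threaded it down the post under grip, and rested it on the dowel tops about 14° out of line.
- I turned it until it dropped over the dowels, then lowered it onto the collar.
- I pushed the collar the first 4–5 mm with the hub still gripped. I then let go and pressed the rest with both fingertips on the hub rim, because the gripper's body would otherwise have come too close to the post tip.

**Last checks:**
- **Seating:** it stopped at the expected depth, and the push rose to 17 N with no further movement. I pressed about 1 mm further without reading the force, then lifted off.
- **Height:** the wrist camera put the plate top at 31.8 mm (32 expected) and the hub top at 99.6 mm (100 expected).
- **Flatness:** the wrist camera showed a tilt under 0.2°. The scene camera's coarser depth fit gave about 0.5°, with the plate top at 31.0 mm. I put that difference down to camera calibration.
- **Surroundings:** the gripper was clear, with no force on the tool. I never moved near the tin, bearing or spring. In the last scene picture they look undisturbed, though I did not re-measure their positions.

Early on, the top and scene cameras disagreed by up to 8 mm, so I relied on wrist-camera measurements and contact forces for the fit.

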